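Separator sheet and second layer of cork blocks

TASK

The first layer of two cork blocks already lies in the open-sided packing cradle: lay the thin separator sheet flat on them between the cradle's end boards, covering both. Then stack the two spare cork blocks on the sheet, lying flat, one squarely over each lower block and lengthwise like it. Keep the lower layer in place, and leave the larger two-tone sanding block where it is.

Things in the scene. Friction and masses are not known exactly. Their poses are not given: they have to be found in the camera images.
- cradle: plywood packing cradle, fixed to the bench: a base board 84 (x) x 218 (y) x 12 mm thick, with an upright end board across each end (y = +-97 to +-109 mm), whose top is 60 mm above the bench; the two long sides are open. Origin: centre of the underside, on the bench; y along its length, z up. The space between the end boards is 194 mm long.
- lower_block_1_center (a point): plain brown cork block, 45 (its x) x 75 (its y) x 26 (z) mm, 50 g (may vary by a third), flat on its 45 x 75 face; the point is its centre, 13 mm above its underside; y along its length, z up. It lies loose on the cradle's base board (underside 12 mm above the bench, top 38 mm), lengthwise along the cradle's y, about 46 mm from the cradle's middle towards its +y end.
- lower_block_2_center (a point): plain brown cork block, 45 (its x) x 75 (its y) x 26 (z) mm, 50 g (may vary by a third), flat on its 45 x 75 face; the point is its centre, 13 mm above its underside; y along its length, z up. It lies loose on the cradle's base board like the other lower block, about 46 mm from the cradle's middle towards its -y end.
- sheet_center (a point): the separator sheet: thin brown wooden sheet, 64 (x) x 184 (y) x 6 (z) mm, 60 g, loose, flat on the bench; the point is its centre, 3 mm above its underside; y along its length, z up. On the lower blocks its underside is 38 mm and its top 44 mm above the bench.
- spare_block_1_center (a point): plain brown cork block, 45 (its x) x 75 (its y) x 26 (z) mm, 50 g (may vary by a third), flat on its 45 x 75 face; the point is its centre, 13 mm above its underside; y along its length, z up. It starts loose on the bench.
- spare_block_2_center (a point): plain brown cork block, 45 (its x) x 75 (its y) x 26 (z) mm, 50 g (may vary by a third), flat on its 45 x 75 face; the point is its centre, 13 mm above its underside; y along its length, z up. It starts loose on the bench.
- sanding_block_center (a point): a larger two-tone sanding block (cork with a red-brown abrasive face), 62 (x) x 112 (y) x 32 (z) mm, loose on the bench, in a place where a spare block might be; to be left alone. The point is its centre, y along its length.
Not all that is in view belongs to the job. What is shaped like the part that bears spare_block_2_center but white is not meant. What is shaped like the part that bears spare_block_1_center but white is not meant.

How it is judged:
By the outcome, as a careful person would: the job done as asked, in the order asked, and still so for the second after the job is handed in, with the robot touching nothing.
It also fails if it takes over 64 s, if anything falls off the work surface, if the arm or the gripper's body presses on something with over 40 N, if the wrist force passes 120 N, or if a joint passes its speed limit or range.

ROBOT

A 6-joint arm with a two-finger parallel gripper is mounted at the origin on a cart in front of the work surface, level with it; the furniture and walls round the work are solid. World frame = base frame: x ahead of the robot, y to its left, z up, the work surface at z = 0. Lengths are in m, angles in rad, forces in N, time in s.
With the tool pointing down it reaches from about 0.4 to 0.925 m from the base axis. Payload 3.4 kg.
Tool frame: the origin (TCP) lies at the very end of the fingers, on their centre line; the grasp point (between the pads) lies 19 mm behind it; z points along the fingers, y is the line along which they close (so a half turn about z gives the same grasp; the last joint's range is limited). The gripper opens to 85 mm and grips with 20 to 120 N. Pads are 22 mm wide; open, the fingers measure 114 mm over their backs; the gripper's body (76 mm by 85 mm) begins 54 mm behind the grasp point. The pads swing forward as they close: fully open they stand 13 mm farther back than shut.
Start: joints at [-1.272, 0.307, 1.506, -0, 1.328, -0.073], TCP at [0.209, -0.536, 0.231] pointing down, gripper open.
Joint ranges: [-3.12, 3.12], [-1.05, 2.28], [0.14, 2.33], [-1.42, 4.57], [0.1, 2.73], [-2.68, 2.68]. Speed limits (rad/s): [2.57, 2.57, 3.14, 3.14, 3.14, 3.14].

INTERFACE

Orientations are given as a unit quaternion [w, x, y, z].
In Python, from plant import ctrl gives the robot as it stands.
- The arm moves only by the tool drive_tool, never from a script. Its argument "commands" is a list that holds one entry, the list of rows, each a list of 7 numbers: the shift along the world's x, y, z in m, then the turn, a rotation vector about the world's x, y, z in rad, then the finger opening in m, from 0 to 0.0854. A call has 1 to 5 rows; each row is the pose to reach, as a shift and turn from the pose commanded when the call began; what a row does not reach only later rows make up. A row lasts 1/8 s, in which the tool goes at most 62.5 mm and 10.7 degrees, less where a joint would pass 70% of its speed; a pose out of reach is approached as far as the arm can. A call with a gripper value outside its range is refused whole. The fingers move at their own pace and stop on an object; "grip_force" is the grip in N (left out, the last holds). Time passes only in rows, so rows that repeat a pose let the fingers close. It gives the time, the measured TCP pose, the force, the opening and the grip force at its end, in the units of the state.
- ctrl.get_state(): the state, without advancing time (a new reading comes with each control period).
- ctrl.capture(name): name is "side" or "top" or "wrist"; returns the picture (384x512x3 uint8, blue, green, red); there is no depth.
- ctrl.calibration(name): a dict with "camera_matrix" (3x3 intrinsics, pixels), "R" (3x3) and "t" (3): a world point X has camera coordinates R X + t. Camera axes: x right, y down, z forward; pixel columns grow to the right and rows downward; lengths in m; the calibration is good to about 2 mm. A picture is of the moment at which its call begins: read the wrist's pose just before it. calibration takes no time and is no camera call; for the wrist camera it gives the pose at the moment of the call.
- ctrl.sign_off(): hands the job in; it is judged then, once.
The state is a dict: "clock": time; "q": joint angles; "joint_velocities": joint speeds; "effort": joint torques, N m; "position": TCP position; "tool_rot": TCP orientation; "force": force on the tool from outside, world axes, zero at the start; "ft_torque": the same for the moment, N m; "grip_width": opening from 0.0 (shut) to 1.0 (fully open); "gripper_force": force on a finger pad.
Only numpy, scipy, OpenCV 4.12 (cv2) and the standard library are available. Lean on these libraries where they do the work, as an engineer would, in place of code of your own. Each camera call takes 0.05 s, during which the arm holds its last target. There are 200 camera calls.

## Working session

There is one attempt and no reset: what is moved stays moved. The work goes in short steps, Python scripts to look and compute and a tool call to move; the robot and the scene stay as the last step left them, time stands still between calls to the robot, and variables do not carry over. Pictures are saved under pics/ and viewed, at most 13 in all, crops included, and the job is handed in when it is done.

Besides the shell and the picture viewer there is one more tool, called after "Emit:" as name(argument=value, ...) on one line, values as JSON. drive_tool: Moves the arm, as the interface text tells. Its arguments: {"type":"object","properties":{"commands":{"type":"array","items":{"type":"array","items":{"type":"array","items":{"type":"number"}}}},"grip_force":{"type":"number"}},"required":["commands"]}

```bash
mkdir -p pics; ls; python3 - <<'E'
from plant import ctrl
import cv2,numpy as np
for n in("top","side"):
    cv2.imwrite(f"pics/{n}0.png",ctrl.capture(n)); c=ctrl.calibration(n); print(n,{k:np.round(v,4).tolist() for k,v in c.items()})
print({k:np.round(v,3).tolist() for k,v in ctrl.get_state().items()})
a=cv2.imread("pics/top0.png");b=cv2.imread("pics/side0.png")
E
```

```text
pics
top {'camera_matrix': [[372.9621, 0.0, 262.1325], [0.0, 372.9621, 196.4645], [0.0, 0.0, 1.0]], 'R': [[-0.0109, -0.9999, 0.0018], [-0.9771, 0.0103, -0.2126], [0.2126, -0.0041, -0.9771]], 't': [0.1354, 0.5439, 0.7748]}
side {'camera_matrix': [[481.2588, 0.0, 250.9197], [0.0, 481.2588, 191.9975], [0.0, 0.0, 1.0]], 'R': [[-0.8475, -0.5306, -0.012], [-0.326, 0.5383, -0.7771], [0.4188, -0.6547, -0.6292]], 't': [0.5278, 0.1485, 1.3069]}
{'clock': 0.1, 'q': [-1.272, 0.308, 1.508, 0.0, 1.328, -0.074], 'joint_velocities': [-0.001, -0.003, -0.002, 0.0, -0.0, 0.001], 'effort': [-0.003, -45.854, -25.261, -0.0, 0.005, 0.0], 'position': [0.209, -0.535, 0.23], 'tool_rot': [-0.001, 0.983, 0.185, -0.0], 'force': [-0.327, -0.925, 0.77], 'ft_torque': [-0.022, -0.031, -0.002], 'gripper_force': 0.0, 'grip_width': 1.0}
```

View pics/top0.png

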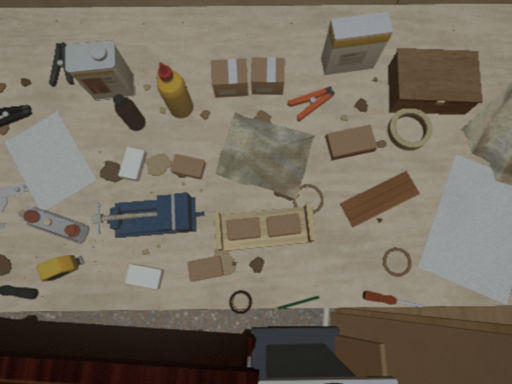

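View pics/side0.png

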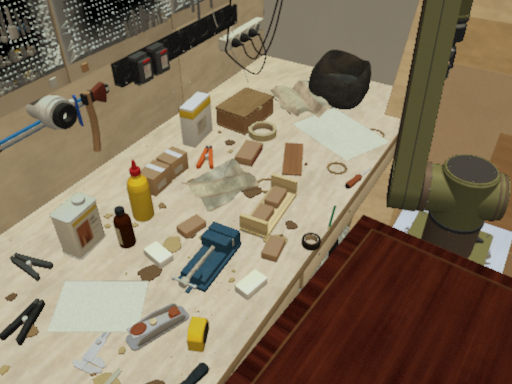

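The top view shows these candidates for a spare block:
- Brown blocks at (187,167) and (205,268), small enough to be the spares.
- White ones at (132,164) and (144,276), which are decoys.
- The larger block at (351,142), about 110 mm long, which is the sanding block.

The sheet is at (380,199). The cradle is at (264,228), with its lower blocks at (243,229) and (284,225). I choose the two small brown blocks and will check that in a rectified close crop.

```bash
cat > h.py <<'E'
import cv2,numpy as np
from plant import ctrl
def px2w(c,uv,z):
    K,R,t=(np.array(c[k]) for k in("camera_matrix","R","t"))
    uv=np.atleast_2d(uv).astype(float); d=(np.linalg.inv(K)@np.c_[uv,np.ones(len(uv))].T).T@R
    o=-R.T@t.ravel(); return o+d*((z-o[2])/d[:,2])[:,None]
def w2px(c,X):
    K,R,t=(np.array(c[k]) for k in("camera_matrix","R","t"))
    p=(K@(R@np.atleast_2d(X).T+t.reshape(3,1))).T; return p[:,:2]/p[:,2:]
def rect(img,c,x,y,z,mm,wh):  # picture up=+x, left=+y, centred at x,y; px per m = 1000/mm
    w,h=wh; s=mm/1000
    P=np.float32([[0,0],[w,0],[w,h],[0,h]])
    W=[[x-(v-h/2)*s,y-(u-w/2)*s,z] for u,v in P]
    return cv2.warpPerspective(img,cv2.getPerspectiveTransform(np.float32(w2px(c,W)),P),(w,h),flags=cv2.INTER_CUBIC)
E
python3 - <<'E'
from h import *
a=cv2.imread("pics/top0.png");c=ctrl.calibration("top")
for u in [(187,167),(205,268),(351,142),(380,199),(264,228)]: print(u,px2w(c,u,.026).round(3))
x,y,_=px2w(c,(290,215),.026)[0];print(x,y)
cv2.imwrite("pics/r0.png",rect(a,c,x,y,.026,.8,(800,500)))
E
```

```text
(187, 167) [[0.625 0.306 0.026]]
(205, 268) [[0.391 0.259 0.026]]
(351, 142) [[ 0.684 -0.085  0.026]]
(380, 199) [[ 0.543 -0.144  0.026]]
(264, 228) [[0.479 0.126 0.026]]
0.5080837833406223 0.06582951251067805
```

View pics/r0.png

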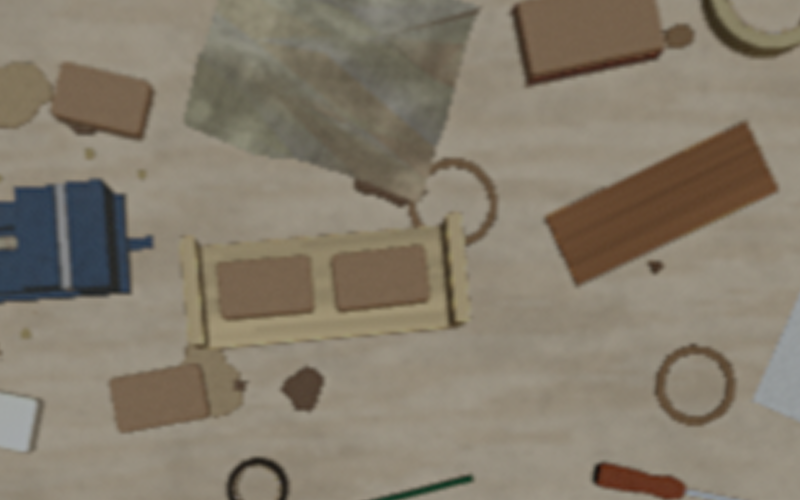

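The crop confirms the choice. The plain brown spares are at rectified (103,97) and (160,397), the two-tone sanding block is at top centre-right and the sheet is at (662,203). I'm moving towards the sheet.

Emit:
drive_tool(commands=[[[0.033, 0.039, 0, 0, 0, 0.165, 0.0854], [0.067, 0.078, 0, 0, 0, 0.33, 0.0854], [0.1, 0.118, 0, 0, 0, 0.495, 0.0854], [0.134, 0.157, 0, 0, 0, 0.66, 0.0854], [0.167, 0.196, 0, 0, 0, 0.827, 0.0854]]])

```text
clock: 0.72
position: [0.3766, -0.3382, 0.231]
tool_rot: [-0.0, 0.824, 0.566, -0.0]
force: [1.2, 0.3, 0.1]
grip_width: 1.004
gripper_force: 0.0
```

Emit:
drive_tool(commands=[[[0.033, 0.039, 0, 0, 0, 0.165, 0.0854], [0.067, 0.078, 0, 0, 0, 0.33, 0.0854], [0.1, 0.118, 0, 0, 0, 0.495, 0.0854], [0.134, 0.157, 0, 0, 0, 0.66, 0.0854], [0.157, 0.196, 0, 0, 0, 0.827, 0.0854]]])

```text
clock: 1.35
position: [0.5341, -0.1422, 0.2309]
tool_rot: [-0.0, 0.527, 0.85, -0.0]
force: [-0.8, 0.4, -0.4]
grip_width: 0.999
gripper_force: 0.0
```

```bash
cat >> h.py <<'E'
def st():
    s=ctrl.get_state(); from scipy.spatial.transform import Rotation as Ro
    w,x,y,z=s["tool_rot"]; M=Ro.from_quat([x,y,z,w]).as_matrix()
    print("t",round(s["clock"],2),"pos",np.round(s["position"],4),"yclose deg",round(np.degrees(np.arctan2(M[1,1],M[0,1]))%180,2),"tilt",np.round(M[:2,2],4),"F",np.round(s["force"],1),"g",round(s["grip_width"],3),round(float(s["gripper_force"]),1),"q",np.round(s["q"],2))
E
python3 - <<'E'
from h import *
st(); c=ctrl.calibration("wrist"); cv2.imwrite("pics/w1.png",ctrl.capture("wrist"))
np.savez("pics/w1.npz",**c); print(px2w(c,[[256,192],[0,0],[511,383]],.006).round(3))
E
```

```text
t 1.35 pos [ 0.5341 -0.1422  0.2309] yclose deg 26.41 tilt [-0.0002  0.0001] F [-0.8  0.4 -0.4] g 0.999 0.0 q [-0.34  0.28  1.55  0.    1.31 -0.8 ]
[[ 0.553 -0.175  0.006]
 [ 0.193 -0.102  0.006]
 [ 1.078 -0.281  0.006]]
```

View pics/w1.png

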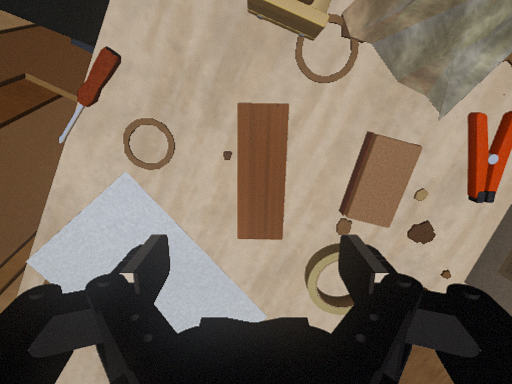

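The wrist view shows the whole sheet, with corners at about (238,103), (288,104), (282,239) and (238,238). I'll measure it and the other parts with a flood fill and minAreaRect.

```bash
cat >> h.py <<'E'
def meas(img,c,seed,z,tol=14):
    m=np.zeros((img.shape[0]+2,img.shape[1]+2),np.uint8)
    cv2.floodFill(cv2.GaussianBlur(img,(5,5),0),m,seed,0,(tol,)*3,(tol,)*3,4|cv2.FLOODFILL_MASK_ONLY|cv2.FLOODFILL_FIXED_RANGE|(255<<8))
    m=cv2.morphologyEx(cv2.morphologyEx(m[1:-1,1:-1],cv2.MORPH_CLOSE,np.ones((5,5))),cv2.MORPH_OPEN,np.ones((5,5)))
    k=max(cv2.findContours(m,0,cv2.CHAIN_APPROX_NONE)[0],key=cv2.contourArea)[:,0]
    W=px2w(c,k,z)[:,:2]; (cx,cy),(w,h),a=cv2.minAreaRect(np.float32(W*1000))
    L=a if w>h else a+90
    print(seed,"centre mm",round(cx,1),round(cy,1),"size",round(max(w,h),1),round(min(w,h),1),"long deg",round(L%180,1),"close deg",round((L+90)%180,1))
E
python3 - <<'E'
from h import *
c=dict(np.load("pics/w1.npz"));a=cv2.imread("pics/w1.png")
for t in(18,26,36): meas(a,c,(262,170),.006,t)
c=ctrl.calibration("top");b=cv2.imread("pics/top0.png")
for s,z in(((380,199),.006),((187,167),.026),((205,268),.026),((243,229),.038),((284,225),.038)):
  for t in(14,20): meas(b,c,s,z,t)
E
```

```text
(262, 170) centre mm 549.8 -150.8 size 180.5 60.1 long deg 115.7 close deg 25.7
(262, 170) centre mm 549.2 -151.0 size 181.2 61.5 long deg 115.6 close deg 25.6
(262, 170) centre mm 549.5 -150.7 size 182.1 62.3 long deg 115.6 close deg 25.6
(380, 199) centre mm 549.9 -149.2 size 178.4 57.7 long deg 115.5 close deg 25.5
(380, 199) centre mm 549.8 -149.1 size 179.6 59.7 long deg 115.5 close deg 25.5
(187, 167) centre mm 630.0 306.9 size 86.1 44.2 long deg 80.0 close deg 170.0
(187, 167) centre mm 629.6 338.7 size 150.4 54.4 long deg 85.5 close deg 175.5
(205, 268) centre mm 399.2 245.1 size 102.8 56.9 long deg 100.5 close deg 10.5
(205, 268) centre mm 399.9 244.7 size 106.1 60.4 long deg 99.8 close deg 9.8
(243, 229) centre mm 476.8 173.2 size 75.2 47.5 long deg 95.1 close deg 5.1
(243, 229) centre mm 476.7 173.4 size 77.2 49.7 long deg 93.0 close deg 3.0
(284, 225) centre mm 483.9 82.8 size 76.4 47.2 long deg 96.5 close deg 6.5
(284, 225) centre mm 484.1 82.9 size 79.3 48.3 long deg 96.2 close deg 6.2
```

Emit:
drive_tool(commands=[[[0.0155, -0.008, -0.05, 0, 0, -0.014, 0.076], [0.0155, -0.008, -0.11, 0, 0, -0.014, 0.076], [0.0155, -0.008, -0.17, 0, 0, -0.014, 0.076], [0.0155, -0.008, -0.218, 0, 0, -0.014, 0.076], [0.0155, -0.008, -0.226, 0, 0, -0.014, 0.076]]])

```text
clock: 2.02
position: [0.545, -0.1508, 0.0018]
tool_rot: [-0.004, 0.536, 0.844, -0.001]
force: [-0.2, 0.0, 0.1]
grip_width: 0.893
gripper_force: 0.0
```

Emit:
drive_tool(commands=[[[0, 0, -0.002, 0, 0, 0, 0.076], [0, 0, -0.004, 0, 0, 0, 0.076], [0, 0, -0.006, 0, 0, 0, 0.076], [0, 0, -0.007, 0, 0, 0, 0.076], [0, 0, -0.007, 0, 0, 0, 0.076]]])

```text
clock: 2.65
position: [0.5486, -0.1518, -0.0012]
tool_rot: [0.0, 0.535, 0.845, 0.0]
force: [0.8, -0.5, 0.3]
grip_width: 0.893
gripper_force: 0.0
```

```bash
python3 - <<'E'
from h import *
st(); cv2.imwrite("pics/w2.png",ctrl.capture("wrist")); 
E
```

```text
t 2.65 pos [ 0.5486 -0.1518 -0.0012] yclose deg 25.27 tilt [ 0.0008 -0.0003] F [ 0.8 -0.5  0.3] g 0.893 0.0 q [-0.34  0.56  1.78 -0.    0.8  -0.79]
```

View pics/w2.png

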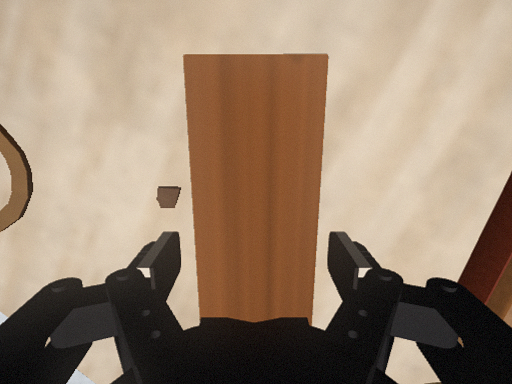

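The fingers straddle the sheet evenly. I lower a little more and close.

Emit:
drive_tool(commands=[[[0, 0.001, -0.002, 0, 0, 0, 0.072], [0, 0.001, -0.003, 0, 0, 0, 0.068], [0, 0.001, -0.004, 0, 0, 0, 0.066], [0, 0.001, -0.004, 0, 0, 0, 0.066]]])

```text
clock: 3.2
position: [0.5483, -0.1507, -0.0059]
tool_rot: [-0.0, 0.535, 0.845, -0.0]
force: [-0.9, -0.5, -0.6]
grip_width: 0.768
gripper_force: 0.0
```

Emit:
drive_tool(commands=[[[0, 0, 0, 0, 0, 0, 0.058], [0, 0, 0, 0, 0, 0, 0.058], [0, 0, 0, 0, 0, 0, 0.058], [0, 0, 0, 0, 0, 0, 0.058]]], grip_force=40)

```text
clock: 3.7
position: [0.5484, -0.1508, -0.0054]
tool_rot: [0.0, 0.535, 0.845, -0.0]
force: [-2.0, -0.7, 5.9]
grip_width: 0.734
gripper_force: 44.1
```

Emit:
drive_tool(commands=[[[0, 0, 0.02, 0, 0, 0, 0.058], [0, 0, 0.06, 0, 0, 0, 0.058], [0, 0, 0.11, 0, 0, 0, 0.058], [-0.012, 0.05, 0.13, 0, 0, -0.06, 0.058], [-0.024, 0.1, 0.13, 0, 0, -0.13, 0.058]]])

```text
clock: 4.32
position: [0.526, -0.0505, 0.1262]
tool_rot: [0.002, 0.591, 0.807, 0.001]
force: [0.3, 0.3, -1.0]
grip_width: 0.733
gripper_force: 44.1
```

Emit:
drive_tool(commands=[[[-0.012, 0.045, 0, 0, 0, -0.06, 0.058], [-0.022, 0.09, 0, 0, 0, -0.12, 0.058], [-0.034, 0.135, 0, 0, 0, -0.18, 0.058], [-0.044, 0.179, 0, 0, 0, -0.233, 0.058], [-0.044, 0.179, 0, 0, 0, -0.233, 0.058]]])

```text
clock: 4.95
position: [0.4792, 0.1308, 0.1239]
tool_rot: [-0.001, 0.677, 0.736, -0.0]
force: [0.5, 0.5, -0.8]
grip_width: 0.734
gripper_force: 44.1
```

```bash
python3 - <<'E'
from h import *
st(); c=ctrl.calibration("wrist"); cv2.imwrite("pics/w3.png",ctrl.capture("wrist"));np.savez("pics/w3.npz",**c)
E
```

```text
t 4.95 pos [0.4792 0.1308 0.1239] yclose deg 4.71 tilt [-0.0009  0.0006] F [ 0.5  0.5 -0.8] g 0.734 44.1 q [0.18 0.31 1.81 0.   1.02 0.1 ]
```

View pics/w3.png

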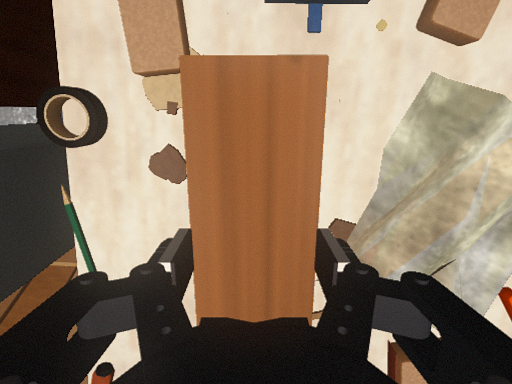

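The wrist view shows the sheet held straight, far edge at row 56, hiding the cradle below it. I'll check the cradle pose by overlaying its model on the first top picture.

```bash
python3 - <<'E'
from h import *
c=dict(np.load("pics/w3.npz")); p=px2w(c,[[181,56],[328,56]],.135)
print(p.round(4), "mid",p.mean(0).round(4))
T=np.array([.4792,.1308]);L=np.radians(94.71);u=np.array([np.cos(L),np.sin(L)]);n=np.array([-u[1],u[0]])
d=p.mean(0)[:2]-T; print("along",d@u,"across",d@n)
c=ctrl.calibration("top"); b=cv2.imread("pics/top0.png")
x0,y0,w,h=205,192,120,66;S=6.5
im=cv2.resize(b[y0:y0+h,x0:x0+w],None,fx=S,fy=S,interpolation=cv2.INTER_CUBIC)
C=np.array([.4803,.128]);a=np.radians(4.5);ux=np.array([np.cos(a),np.sin(a)]);uy=np.array([-np.sin(a),np.cos(a)])
def box(x1,x2,y1,y2,z,col):
    X=[[*(C+x*ux+y*uy),z] for x,y in((x1,y1),(x2,y1),(x2,y2),(x1,y2))]
    P=((w2px(c,X)-[x0,y0]+.5)*S).astype(int); cv2.polylines(im,[P],True,col,1)
box(-.042,.042,-.097,.097,.012,(0,0,255))
for s in(-1,1): box(-.042,.042,*sorted((s*.097,s*.109)),.06,(255,0,0)); box(-.0225,.0225,s*.046-.0375,s*.046+.0375,.038,(0,255,0))
cv2.imwrite("pics/ov.png",im)
E
```

```text
[[0.4409 0.2183 0.135 ]
 [0.5031 0.2235 0.135 ]] mid [0.472  0.2209 0.135 ]
along 0.09036809445579663 across -0.00020975867140958978
```

View pics/ov.png

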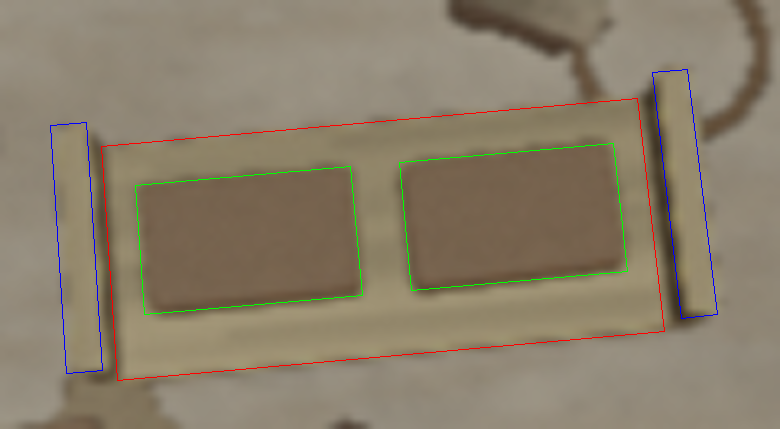

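The overlay fits to about 1 mm, with the cradle centre at (0.480, 0.128) and yaw 4.5°. I lower the sheet in.

Emit:
drive_tool(commands=[[[0.001, -0.0022, -0.025, 0, 0, -0.003, 0.058], [0.001, -0.0022, -0.045, 0, 0, -0.003, 0.058], [0.001, -0.0022, -0.055, 0, 0, -0.003, 0.058], [0.001, -0.0022, -0.055, 0, 0, -0.003, 0.058]]])

```text
clock: 5.5
position: [0.4811, 0.1252, 0.0686]
tool_rot: [-0.0, 0.68, 0.733, -0.001]
force: [-0.1, -0.1, -0.8]
grip_width: 0.732
gripper_force: 44.1
```

Emit:
drive_tool(commands=[[[0, 0, -0.008, 0, 0, 0, 0.058], [0, 0, -0.016, 0, 0, 0, 0.058], [0, 0, -0.024, 0, 0, 0, 0.058], [0, 0, -0.03, 0, 0, 0, 0.058], [0, 0, -0.03, 0, 0, 0, 0.058]]])

```text
clock: 6.12
position: [0.4809, 0.126, 0.0387]
tool_rot: [-0.0, 0.68, 0.733, -0.001]
force: [-0.4, 0.0, -0.9]
grip_width: 0.732
gripper_force: 44.1
```

```bash
python3 - <<'E'
from h import *
st()
E
```

```text
t 6.12 pos [0.4809 0.126  0.0387] yclose deg 4.31 tilt [-0.0013 -0.0002] F [-0.4  0.  -0.9] g 0.732 44.1 q [ 0.17  0.44  1.91 -0.    0.8   0.1 ]
```

Emit:
drive_tool(commands=[[[0, 0.0025, 0, 0, 0, 0.003, 0.058], [0, 0.0025, -0.003, 0, 0, 0.003, 0.058], [0, 0.0025, -0.005, 0, 0, 0.003, 0.058], [0, 0.0025, -0.006, 0, 0, 0.003, 0.058], [0, 0.0025, -0.006, 0, 0, 0.003, 0.058]]])

```text
clock: 6.75
position: [0.4813, 0.1285, 0.0332]
tool_rot: [-0.0, 0.679, 0.734, -0.0]
force: [-0.4, 0.4, -1.0]
grip_width: 0.728
gripper_force: 44.1
```

Emit:
drive_tool(commands=[[[0, 0, -0.001, 0, 0, 0, 0.058], [0, 0, -0.001, 0, 0, 0, 0.058]]])

```text
clock: 7.0
position: [0.4815, 0.1286, 0.0326]
tool_rot: [0.0, 0.679, 0.734, 0.0]
force: [-1.3, -1.2, 3.0]
grip_width: 0.732
gripper_force: 44.5
```

Emit:
drive_tool(commands=[[[0, 0, -0.001, 0, 0, 0, 0.058], [0, 0, -0.001, 0, 0, 0, 0.058]]])

```text
clock: 7.25
position: [0.4815, 0.1286, 0.0325]
tool_rot: [0.0, 0.679, 0.734, 0.0]
force: [-2.5, -0.1, 12.9]
grip_width: 0.731
gripper_force: 45.4
```

Emit:
drive_tool(commands=[[[0, 0, 0.001, 0, 0, 0, 0.064], [0, 0, 0.001, 0, 0, 0, 0.072], [0, 0, 0.001, 0, 0, 0, 0.082], [0, 0, 0.001, 0, 0, 0, 0.082], [0, 0, 0.005, 0, 0, 0, 0.082]]])

```text
clock: 7.88
position: [0.481, 0.1285, 0.0361]
tool_rot: [-0.0, 0.679, 0.734, -0.0]
force: [0.2, 1.1, -0.6]
grip_width: 0.959
gripper_force: 0.0
```

Emit:
drive_tool(commands=[[[0, 0, 0.03, 0, 0, 0, 0.082], [-0.01, -0.03, 0.08, 0, 0, 0, 0.082], [-0.02, -0.06, 0.12, 0, 0, 0, 0.082], [-0.02, -0.06, 0.17, 0, 0, 0, 0.082], [-0.02, -0.06, 0.17, 0, 0, 0, 0.082]]])

```text
clock: 8.5
position: [0.4644, 0.0684, 0.2106]
tool_rot: [0.003, 0.679, 0.734, 0.004]
force: [0.9, -0.8, -0.1]
grip_width: 0.962
gripper_force: 0.0
```

```bash
python3 - <<'E'
from h import *
st(); c=ctrl.calibration("wrist"); cv2.imwrite("pics/w4.png",ctrl.capture("wrist"));np.savez("pics/w4.npz",**c)
E
```

```text
t 8.5 pos [0.4644 0.0684 0.2106] yclose deg 4.42 tilt [0.0099 0.0006] F [ 0.9 -0.8 -0.1] g 0.962 0.0 q [ 0.06  0.17  1.75  0.    1.21 -0.02]
```

View pics/w4.png

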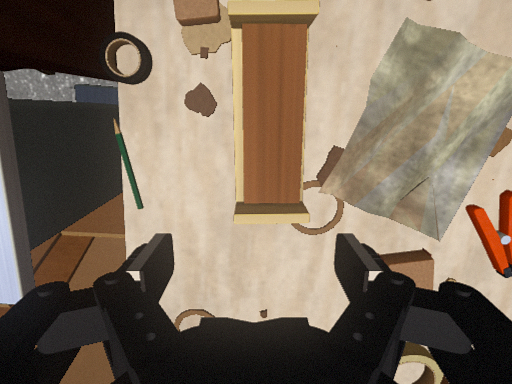

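The sheet lies between the end boards, spanning roughly (242,23) to (303,204). I'll measure it, then go for the near spare.

```bash
python3 - <<'E'
from h import *
c=dict(np.load("pics/w4.npz"));a=cv2.imread("pics/w4.png")
for t in(18,26,36): meas(a,c,(280,110),.044,t)
print(w2px(c,[[.4803,.128,.044]]))
E
```

```text
(280, 110) centre mm 481.1 127.5 size 183.9 62.4 long deg 94.5 close deg 4.5
(280, 110) centre mm 479.0 125.2 size 201.9 80.3 long deg 94.7 close deg 4.7
(280, 110) centre mm 479.6 124.9 size 203.1 80.4 long deg 95.0 close deg 5.0
[[271.78537796 119.88289155]]
```

Emit:
drive_tool(commands=[[[-0.018, 0.05, 0, 0, 0, 0.02, 0.082], [-0.036, 0.095, 0, 0, 0, 0.06, 0.082], [-0.05, 0.13, 0, 0, 0, 0.1, 0.082], [-0.05, 0.13, 0, 0, 0, 0.1, 0.082], [-0.05, 0.13, 0, 0, 0, 0.1, 0.082]]])

```text
clock: 9.18
position: [0.4107, 0.1982, 0.2052]
tool_rot: [-0.0, 0.641, 0.767, -0.001]
force: [-0.4, 0.1, 0.0]
grip_width: 0.963
gripper_force: 0.0
```

```bash
python3 - <<'E'
from h import *
st(); c=ctrl.calibration("wrist"); a=ctrl.capture("wrist");cv2.imwrite("pics/w5.png",a);np.savez("pics/w5.npz",**c)
s=tuple(int(v) for v in w2px(c,[[.39,.258,.026]])[0]);print(s,a[s[1],s[0]])
for t in(8,12,16,20): meas(a,c,s,.026,t)
E
```

```text
t 9.18 pos [0.4107 0.1982 0.2052] yclose deg 10.25 tilt [-0.002  -0.0014] F [-0.4  0.1  0. ] g 0.963 0.0 q [ 0.36  0.17  1.78 -0.    1.2   0.18]
(245, 115) [121 156 202]
(245, 115) centre mm 389.7 258.7 size 73.2 43.0 long deg 100.9 close deg 10.9
(245, 115) centre mm 389.7 258.7 size 73.3 43.0 long deg 100.9 close deg 10.9
(245, 115) centre mm 390.3 258.8 size 72.9 44.6 long deg 100.4 close deg 10.4
(245, 115) centre mm 390.3 258.3 size 74.0 44.9 long deg 100.3 close deg 10.3
```

Emit:
drive_tool(commands=[[[-0.0105, 0.03, 0, 0, 0, 0.003, 0.07], [-0.0205, 0.06, -0.03, 0, 0, 0.003, 0.07], [-0.0205, 0.06, -0.08, 0, 0, 0.003, 0.07], [-0.0205, 0.06, -0.13, 0, 0, 0.003, 0.07], [-0.0205, 0.06, -0.15, 0, 0, 0.003, 0.07]]])

```text
clock: 9.85
position: [0.3895, 0.2565, 0.0535]
tool_rot: [-0.001, 0.641, 0.768, -0.002]
force: [-0.7, -0.5, -1.2]
grip_width: 0.814
gripper_force: 0.0
```

Emit:
drive_tool(commands=[[[0, 0, -0.02, 0, 0, 0, 0.07], [0, 0, -0.04, 0, 0, 0, 0.07], [0, 0, -0.05, 0, 0, 0, 0.07], [0, 0, -0.053, 0, 0, 0, 0.07], [0, 0, -0.053, 0, 0, 0, 0.07]]])

```text
clock: 10.48
position: [0.3913, 0.2584, 0.0035]
tool_rot: [0.0, 0.641, 0.768, 0.0]
force: [-0.6, 0.1, -0.3]
grip_width: 0.823
gripper_force: 0.0
```

```bash
python3 - <<'E'
from h import *
st()
E
```

```text
t 10.47 pos [0.3913 0.2584 0.0035] yclose deg 10.34 tilt [0.0003 0.0001] F [-0.6  0.1 -0.3] g 0.823 0.0 q [ 0.49  0.47  2.   -0.    0.67  0.31]
```

Emit:
drive_tool(commands=[[[0, 0, 0, 0, 0, 0, 0.06], [0, 0, 0, 0, 0, 0, 0.05], [0, 0, 0, 0, 0, 0, 0.038], [0, 0, 0, 0, 0, 0, 0.038], [0, 0, 0, 0, 0, 0, 0.038]]], grip_force=30)

```text
clock: 11.1
position: [0.3911, 0.2588, 0.0039]
tool_rot: [0.0, 0.64, 0.768, 0.0]
force: [-1.8, -0.7, 6.6]
grip_width: 0.523
gripper_force: 31.3
```

Emit:
drive_tool(commands=[[[0, 0, 0.01, 0, 0, 0, 0.038], [0, 0, 0.06, 0, 0, 0, 0.038], [0, 0, 0.12, 0, 0, 0, 0.038], [0.03, -0.03, 0.12, 0, 0, -0.05, 0.038], [0.06, -0.06, 0.12, 0, 0, -0.103, 0.038]]])

```text
clock: 11.72
position: [0.4519, 0.1986, 0.1252]
tool_rot: [0.001, 0.679, 0.734, 0.002]
force: [1.2, 0.3, -0.7]
grip_width: 0.522
gripper_force: 31.2
```

Emit:
drive_tool(commands=[[[0.015, -0.015, 0, 0, 0, 0, 0.038], [0.0255, -0.0255, 0, 0, 0, 0, 0.038], [0.0255, -0.0255, 0, 0, 0, 0, 0.038], [0.0255, -0.0255, 0, 0, 0, 0, 0.038]]])

```text
clock: 12.22
position: [0.4754, 0.1734, 0.1232]
tool_rot: [-0.0, 0.679, 0.734, -0.0]
force: [-0.1, -0.0, 0.1]
grip_width: 0.519
gripper_force: 31.2
```

```bash
python3 - <<'E'
from h import *
st(); c=ctrl.calibration("wrist"); a=ctrl.capture("wrist");cv2.imwrite("pics/w6.png",a);np.savez("pics/w6.npz",**c)
E
```

```text
t 12.22 pos [0.4754 0.1734 0.1232] yclose deg 4.48 tilt [-0.0012  0.0001] F [-0.1 -0.   0.1] g 0.519 31.2 q [0.27 0.32 1.79 0.   1.02 0.19]
```

View pics/w6.png

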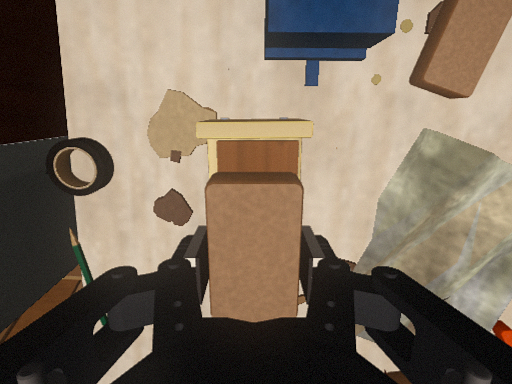

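The block is held straight, lined up with the sheet at (208–302, row 173). I lower it.

Emit:
drive_tool(commands=[[[0.001, 0.0005, -0.03, 0, 0, 0, 0.038], [0.001, 0.0005, -0.055, 0, 0, 0, 0.038], [0.001, 0.0005, -0.066, 0, 0, 0, 0.038], [0.001, 0.0005, -0.07, 0, 0, 0, 0.038], [0.001, 0.0005, -0.07, 0, 0, 0, 0.038]]])

```text
clock: 12.9
position: [0.4776, 0.1739, 0.0536]
tool_rot: [0.0, 0.679, 0.734, 0.0]
force: [-0.2, -0.1, -1.1]
grip_width: 0.52
gripper_force: 31.2
```

Emit:
drive_tool(commands=[[[-0.0005, 0, -0.002, 0, 0, 0, 0.038], [-0.0005, 0, -0.004, 0, 0, 0, 0.038], [-0.0005, 0, -0.005, 0, 0, 0, 0.038], [-0.0005, 0, -0.005, 0, 0, 0, 0.038]]])

```text
clock: 13.4
position: [0.4768, 0.1735, 0.0483]
tool_rot: [-0.0, 0.679, 0.734, 0.0]
force: [0.8, 0.9, -0.2]
grip_width: 0.52
gripper_force: 31.2
```

Emit:
drive_tool(commands=[[[0, 0, -0.0008, 0, 0, 0, 0.038], [0, 0, -0.0008, 0, 0, 0, 0.038]]])

```text
clock: 13.65
position: [0.477, 0.1736, 0.0479]
tool_rot: [0.0, 0.679, 0.734, 0.0]
force: [-0.7, -0.7, 3.9]
grip_width: 0.516
gripper_force: 31.7
```

Emit:
drive_tool(commands=[[[0, 0, 0, 0, 0, 0, 0.05], [0, 0, 0, 0, 0, 0, 0.065], [0, 0, 0, 0, 0, 0, 0.075], [0, 0, 0.005, 0, 0, 0, 0.078], [0, 0, 0.045, 0, 0, 0, 0.078]]])

```text
clock: 14.28
position: [0.4746, 0.1729, 0.091]
tool_rot: [-0.002, 0.679, 0.734, -0.003]
force: [1.2, 0.0, -0.0]
grip_width: 0.914
gripper_force: 0.0
```

Emit:
drive_tool(commands=[[[0, 0, 0.05, 0, 0, 0, 0.08], [0.04, 0.02, 0.09, 0, 0, -0.1, 0.08], [0.09, 0.04, 0.11, 0, 0, -0.2, 0.08], [0.135, 0.06, 0.11, 0, 0, -0.3, 0.08], [0.135, 0.06, 0.11, 0, 0, -0.3, 0.08]]])

```text
clock: 14.9
position: [0.6153, 0.2349, 0.2026]
tool_rot: [0.001, 0.781, 0.624, 0.002]
force: [-0.4, 0.0, 0.4]
grip_width: 0.937
gripper_force: 0.0
```

```bash
python3 - <<'E'
from h import *
st(); c=ctrl.calibration("wrist"); a=ctrl.capture("wrist");cv2.imwrite("pics/w7.png",a);np.savez("pics/w7.npz",**c)
s=tuple(int(v) for v in w2px(c,[[.63,.303,.026]])[0]);print(s,a[s[1],s[0]])
for t in(8,12,16,20): meas(a,c,s,.026,t)
E
```

```text
t 14.9 pos [0.6153 0.2349 0.2026] yclose deg 167.28 tilt [0.0031 0.0011] F [-0.4  0.   0.4] g 0.937 0.0 q [0.3  0.44 1.36 0.   1.33 0.52]
(252, 108) [100 134 171]
(252, 108) centre mm 630.3 305.3 size 71.7 42.6 long deg 76.2 close deg 166.2
(252, 108) centre mm 630.5 305.1 size 72.6 43.0 long deg 76.2 close deg 166.2
(252, 108) centre mm 630.6 305.4 size 73.6 43.2 long deg 76.3 close deg 166.3
(252, 108) centre mm 630.7 305.4 size 73.8 43.3 long deg 76.3 close deg 166.3
```

Emit:
drive_tool(commands=[[[0.008, 0.036, 0, 0, 0, -0.017, 0.062], [0.0155, 0.0705, -0.03, 0, 0, -0.017, 0.062], [0.0155, 0.0705, -0.08, 0, 0, -0.017, 0.062], [0.0155, 0.0705, -0.13, 0, 0, -0.017, 0.062], [0.0155, 0.0705, -0.145, 0, 0, -0.017, 0.062]]])

```text
clock: 15.58
position: [0.623, 0.3023, 0.0538]
tool_rot: [-0.001, 0.786, 0.618, -0.004]
force: [-0.4, 0.6, 0.1]
grip_width: 0.729
gripper_force: 0.0
```

Emit:
drive_tool(commands=[[[0, 0, -0.02, 0, 0, 0, 0.062], [0, 0, -0.036, 0, 0, 0, 0.062], [0, 0, -0.05, 0, 0, 0, 0.062], [0, 0, -0.054, 0, 0, 0, 0.062], [0, 0, -0.054, 0, 0, 0, 0.062]]])

```text
clock: 16.2
position: [0.6275, 0.3041, 0.0036]
tool_rot: [0.0, 0.786, 0.618, 0.0]
force: [0.8, 0.1, 0.4]
grip_width: 0.724
gripper_force: 0.0
```

```bash
python3 - <<'E'
from h import *
st()
E
```

```text
t 16.2 pos [0.6275 0.3041 0.0036] yclose deg 166.3 tilt [0. 0.] F [0.8 0.1 0.4] g 0.724 0.0 q [ 0.39  0.68  1.47 -0.    0.99  0.63]
```

Emit:
drive_tool(commands=[[[0.003, 0.001, 0, 0, 0, 0, 0.06], [0.003, 0.001, 0, 0, 0, 0, 0.05], [0.003, 0.001, 0, 0, 0, 0, 0.038], [0.003, 0.001, 0, 0, 0, 0, 0.038], [0.003, 0.001, 0, 0, 0, 0, 0.038]]], grip_force=30)

```text
clock: 16.82
position: [0.6311, 0.3054, 0.0043]
tool_rot: [0.0, 0.786, 0.618, 0.001]
force: [0.8, -0.7, 5.8]
grip_width: 0.52
gripper_force: 32.8
```

Emit:
drive_tool(commands=[[[0, 0, 0.01, 0, 0, 0, 0.038], [0, 0, 0.06, 0, 0, 0, 0.038], [0, 0, 0.12, 0, 0, 0, 0.038], [-0.02, -0.04, 0.13, 0, 0, 0.1, 0.038], [-0.04, -0.08, 0.13, 0, 0, 0.2, 0.038]]])

```text
clock: 17.45
position: [0.5907, 0.2249, 0.1356]
tool_rot: [0.001, 0.719, 0.695, 0.001]
force: [-0.1, 0.0, -0.8]
grip_width: 0.516
gripper_force: 32.2
```

Emit:
drive_tool(commands=[[[-0.035, -0.047, 0, 0, 0, 0.04, 0.038], [-0.07, -0.094, 0, 0, 0, 0.08, 0.038], [-0.106, -0.142, 0, 0, 0, 0.118, 0.038], [-0.106, -0.142, 0, 0, 0, 0.118, 0.038], [-0.106, -0.142, 0, 0, 0, 0.118, 0.038]]])

```text
clock: 18.08
position: [0.4849, 0.0831, 0.134]
tool_rot: [0.0, 0.679, 0.734, 0.001]
force: [0.6, 0.4, -0.1]
grip_width: 0.52
gripper_force: 32.2
```

```bash
python3 - <<'E'
from h import *
st(); c=ctrl.calibration("wrist"); a=ctrl.capture("wrist");cv2.imwrite("pics/w8.png",a);np.savez("pics/w8.npz",**c)
E
```

```text
t 18.07 pos [0.4849 0.0831 0.134 ] yclose deg 4.45 tilt [0.0013 0.0005] F [ 0.6  0.4 -0.1] g 0.52 32.2 q [0.08 0.29 1.81 0.   1.04 0.01]
```

View pics/w8.png

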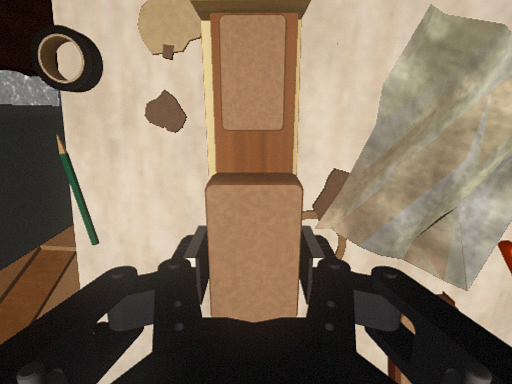

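The first block sits flat on the sheet at (252,72), and the second is held straight above its place. I lower it.

Emit:
drive_tool(commands=[[[-0.001, -0.0005, -0.035, 0, 0, 0, 0.038], [-0.001, -0.0005, -0.065, 0, 0, 0, 0.038], [-0.001, -0.0005, -0.076, 0, 0, 0, 0.038], [-0.001, -0.0005, -0.08, 0, 0, 0, 0.038], [-0.001, -0.0005, -0.08, 0, 0, 0, 0.038]]])

```text
clock: 18.75
position: [0.4843, 0.083, 0.0539]
tool_rot: [0.0, 0.678, 0.735, 0.0]
force: [0.3, 0.1, -0.8]
grip_width: 0.519
gripper_force: 32.2
```

```bash
python3 - <<'E'
from h import *
st();c=dict(np.load("pics/w8.npz"));a=cv2.imread("pics/w8.png")
for t in(12,18,24): meas(a,c,(255,70),.070,t)
E
```

```text
t 18.75 pos [0.4843 0.083  0.0539] yclose deg 4.56 tilt [0.0011 0.0001] F [ 0.3  0.1 -0.8] g 0.519 32.2 q [0.08 0.41 1.9  0.   0.83 0.  ]
(255, 70) centre mm 476.6 174.0 size 70.7 41.8 long deg 94.5 close deg 4.5
(255, 70) centre mm 476.6 173.7 size 71.3 42.3 long deg 94.5 close deg 4.5
(255, 70) centre mm 476.5 174.0 size 71.9 42.9 long deg 94.5 close deg 4.5
```

Emit:
drive_tool(commands=[[[0, -0.0005, -0.002, 0, 0, 0, 0.038], [0, -0.0005, -0.004, 0, 0, 0, 0.038], [0, -0.0005, -0.0055, 0, 0, 0, 0.038], [0, -0.0005, -0.0055, 0, 0, 0, 0.038]]])

```text
clock: 19.25
position: [0.4836, 0.082, 0.0482]
tool_rot: [0.0, 0.679, 0.734, 0.0]
force: [-0.1, 0.6, 2.4]
grip_width: 0.519
gripper_force: 32.4
```

Contact. I release, retreat and check.

Emit:
drive_tool(commands=[[[0, 0, 0, 0, 0, 0, 0.05], [0, 0, 0, 0, 0, 0, 0.065], [0, 0, 0, 0, 0, 0, 0.075], [0, 0, 0.005, 0, 0, 0, 0.078], [0, 0, 0.045, 0, 0, 0, 0.078]]])

```text
clock: 19.88
position: [0.4811, 0.0819, 0.0916]
tool_rot: [-0.002, 0.679, 0.734, -0.002]
force: [-0.2, 0.5, 0.4]
grip_width: 0.917
gripper_force: 0.0
```

Emit:
drive_tool(commands=[[[0, 0, 0.05, 0, 0, 0, 0.08], [0, -0.03, 0.1, 0, 0, 0, 0.08], [0, -0.06, 0.14, 0, 0, 0, 0.08], [0, -0.06, 0.14, 0, 0, 0, 0.08], [0, -0.06, 0.14, 0, 0, 0, 0.08]]])

```text
clock: 20.5
position: [0.4827, 0.0222, 0.2327]
tool_rot: [-0.0, 0.679, 0.734, -0.0]
force: [-0.4, 0.5, -1.0]
grip_width: 0.94
gripper_force: 0.0
```

```bash
python3 - <<'E'
from h import *
st(); c=ctrl.calibration("wrist"); a=ctrl.capture("wrist");cv2.imwrite("pics/w9.png",a)
for P in([.4767,.1739,.07],[.4839,.0825,.07]):
    s=tuple(int(v) for v in w2px(c,[P])[0]); meas(a,c,s,.07,18)
E
```

```text
t 20.5 pos [0.4827 0.0222 0.2327] yclose deg 4.49 tilt [-0.0006  0.0005] F [-0.4  0.5 -1. ] g 0.94 0.0 q [-0.04  0.18  1.69  0.    1.28 -0.12]
(260, 19) centre mm 477.1 164.2 size 51.9 43.0 long deg 94.5 close deg 4.5
(259, 118) centre mm 483.2 82.2 size 71.7 42.8 long deg 94.5 close deg 4.5
```

View pics/w9.png

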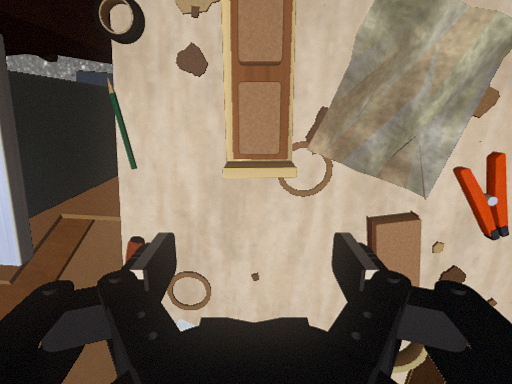

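Both spare blocks lie flat and square on the sheet, at (260,19, cut off by the frame) and (259,118), and the sanding block hasn't moved. I'm handing in.

```bash
python3 -c "
from plant import ctrl
print(ctrl.sign_off())"
```

```text
the job is handed in; nothing more can be done
None
```

The job is handed in at about 20.5 s: the sheet lies flat between the end boards over both lower blocks, a spare block measured within about 1 mm of square over each, and the sanding block was not touched; the sign-off gave no verdict.

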